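Bring the tall bottle to the front of the toppings carousel

ROBOT

A 6-joint arm with a two-finger parallel gripper is mounted at the origin on the work surface. World frame = base frame: x ahead of the robot, y to its left, z up, the work surface at z = 0. Lengths are in m, angles in degrees, forces in N, time in s.
With the tool pointing down it reaches from about 0.275 to 0.85 m from the base axis. Payload 5.2 kg.
Tool frame: the origin (TCP) lies midway between the tips of the shut fingers; the grasp point (between the pads) lies 19 mm behind it (arm.pinch_z is the distance from the TCP to the grasp point, in m); z points along the fingers, y is the line along which they close (so a half turn about z gives the same grasp; the last joint's range is limited). The gripper opens to 85 mm and grips with 20 to 120 N. Pads are 22 mm wide; open, the fingers measure 114 mm over their backs; the gripper's body (76 mm by 85 mm) begins 54 mm behind the grasp point. The pads swing forward as they close: fully open they stand 13 mm farther back than shut.
Start: joints at [-81.807, 14.817, 87.949, -0, 77.235, -11.62], TCP at [0.186, -0.517, 0.231] pointing down, gripper open.
Joint ranges: [-179.93, 179.93], [-52.35, 119.4], [10.71, 147.94], [-69.91, 249.91], [12.55, 155.21], [-178.61, 178.61]. Speed limits (degrees/s): [147.25, 147.25, 180, 180, 180, 180].

INTERFACE

Orientations are given as [roll, pitch, yaw] about the fixed x, y, z axes, in that order (R = Rz(yaw) Ry(pitch) Rx(roll)).
In Python, from rig import arm gives the robot as it stands.
- The arm moves only by the tool carry_out, never from a script. Its argument "series" is a list of rows, each an object of numbers: "jaw": the closure, from -1 (fully open) to 1 (shut); "x", "y", "z": the shift along the tool's x, y, z in m; "wx", "wy", "wz": the turn, a rotation vector about the tool's x, y, z in rad. A call has exactly 10 rows; each row shifts and turns the commanded pose from where the row before left it, along the tool's axes as they then stand; what a row does not reach is not made up. A row lasts 1/10 s, in which the tool goes at most 50 mm and 8.59 degrees, less where a joint would pass 70% of its speed; a pose out of reach is approached as far as the arm can. A call with a gripper value outside its range is refused whole. The fingers move at their own pace and stop on an object; "grip_force" is the grip in N (left out, the last holds). Time passes only in rows, so rows that do not move let the fingers close, or fill a call up. It gives the time, the measured TCP pose, the force, the opening and the grip force at its end, in the units of the state.
- arm.observe(): the state, without advancing time (a new reading comes with each control period).
- arm.snapshot(name): name is "scene" or "top"; returns the picture (384x512x3 uint8, red, green, blue); there is no depth.
- arm.camera_model(name): a dict with "mtx" (3x3 intrinsics, pixels), "xyz" and "attitude" of the camera in the world. Camera axes: x right, y down, z forward; pixel columns grow to the right and rows downward; lengths in m; the calibration is good to about 2 mm. A picture is of the moment at which its call begins. camera_model takes no time and is no camera call.
- arm.finish_job(): hands the job in; it is judged then, once.
The state is a dict: "t": time; "joints": joint angles; "qvel": joint speeds; "joint_efforts": joint torques, N m; "tcp_pos": TCP position; "tool_rot": TCP orientation; "force": force on the tool from outside, world axes, zero at the start; "ft_torque": the same for the moment, N m; "grip_width": opening from 0.0 (shut) to 1.0 (fully open); "grasp_force": force on a finger pad.
Only numpy, scipy, OpenCV 4.12 (cv2) and the standard library are available. Lean on these libraries where they do the work, as an engineer would, in place of code of your own. Each camera call takes 0.05 s, during which the arm holds its last target. There are 200 camera calls.

TASK

Turn the round wooden carousel by pushing one of the posts on its rim with the fingertips (do not grip a post) until the tall bottle on it stands at the front, in line with the dark wooden pointer that sticks out of the carousel's foot. Turn it gently, and do not touch, lift or upset the bottle or the other three containers riding on the disc. Leave the carousel at rest and take the hand away.

Things in the scene. Friction and masses are not known exactly. Their poses are not given: they have to be found in the camera images.
- stand: The carousel's fixed dark wooden foot on the table, 190 mm across, 22 mm high. Origin on the turning axis at table level; z up. Its own -x axis points to the front (up to about 45 degrees to either side of the robot), where the pointer sticks out.
- pointer (a point): Tip of the dark wooden pointer, fixed to the stand, 160 mm from the axis, 30 mm above the table. The pointer is a block with a pointed end, 160 to 202 mm from the axis, 42 mm wide and 30 mm high, its point toward the axis, on a flat tongue from under the disc. Axes as the stand's.
- carousel: Pale wooden disc that turns both ways without stops about the stand's axis; 300 mm across, 18 mm thick, flat top 46 mm above the table. Origin on the axis, 28 mm above the table; z up; turns with the disc. It stops where it is left: 1 to 2 N at a post keeps it moving. The containers ride round on it.
- post (a point): Centre of the top of one of six like upright wooden posts on the disc, 14 mm in diameter, rising 55 mm above the disc (to 101 mm above the table), 134 mm from the axis, at 0 (this one), 60, 120, 180, 240 and 300 degrees from the disc's own x axis.
- bottle: The tall bottle, amber glass with a steel cap, the tallest and slimmest container on the disc: 40 mm in diameter, 88 mm high, loose, standing on the disc about 58 mm from the axis (51 to 66 mm). Origin at the centre of its underside.
- jar: Squat amber glass jar with a steel lid, 52 mm in diameter, 50 mm high, loose, standing on the disc about 58 mm from the axis. Origin at the centre of its underside.
- tin: Low steel tin, 50 mm in diameter, 42 mm high, loose, standing on the disc about 58 mm from the axis. Origin at the centre of its underside.
- bowl: Small white ceramic bowl, 54 mm across the rim, 30 mm high, loose, standing on the disc about 58 mm from the axis. Origin at the centre of its underside.
Things that resemble listed ones, but are neither listed nor needed, are in the scene too. What is shaped like the bowl but purple is not meant.

How it is judged:
By the outcome, as a careful person would: the job done as asked, in the order asked, and still so for the second after the job is handed in, with the robot touching nothing.
It also fails if it takes over 51 s, if anything falls off the work surface, if the arm or the gripper's body presses on something with over 40 N, if the wrist force passes 120 N, or if a joint passes its speed limit or range.

## Working session

There is one attempt and no reset: what is moved stays moved. The work goes in short steps, Python scripts to look and compute and a tool call to move; the robot and the scene stay as the last step left them, time stands still between calls to the robot, and variables do not carry over. Pictures are saved under pics/ and viewed, at most 10 in all, crops included, and the job is handed in when it is done.

Besides the shell and the picture viewer there is one more tool, called after "Call:" by a JSON object that holds its "api" and its "payload", one argument or row to a line. carry_out: Moves the arm, as the interface text tells. Its arguments: {"type":"object","properties":{"series":{"type":"array"},"grip_force":{"type":"number"}},"required":["series"]}

```bash
mkdir -p pics; ls; python3 - <<'E'
from rig import arm
import cv2
for n in("scene","top"):
    im=arm.snapshot(n); cv2.imwrite(f"pics/{n}0.png",im[:,:,::-1]); print(arm.camera_model(n))
print(arm.observe())
E
```

```text
pics
{'mtx': array([[428.82907284,   0.        , 258.75889102],
       [  0.        , 428.82907284, 188.41373129],
       [  0.        ,   0.        ,   1.        ]]), 'xyz': array([0.94500024, 0.40503207, 0.81145975]), 'attitude': array([-143.79768194,    0.45945793,  135.90456256])}
{'mtx': array([[419.91163911,   0.        , 259.05904006],
       [  0.        , 419.91163911, 188.69034376],
       [  0.        ,   0.        ,   1.        ]]), 'xyz': array([0.5412233 , 0.04154103, 0.72956595]), 'attitude': array([-174.77732694,   -1.8191536 ,  -91.24194892])}
{'t': 0.1, 'joints': array([-8.18070962e+01,  1.48549407e+01,  8.80045043e+01,  1.07123165e-03,
        7.72344368e+01, -1.16189075e+01]), 'qvel': array([ 0.0707115 , -0.16954515, -0.18255423, -0.02002383, -0.05717899,
       -0.05355009]), 'joint_efforts': array([ 2.58178596e-03, -4.46967101e+01, -2.91246271e+01, -2.08714287e-04,
        6.24256078e-03,  1.44423967e-05]), 'tcp_pos': array([ 0.1863789 , -0.51696107,  0.23056129]), 'tool_rot': array([-1.79908252e+02, -1.99308423e-02,  1.98115578e+01]), 'force': array([-0.38245528,  0.8480609 , -0.42603504]), 'ft_torque': array([ 0.05656951, -0.07840804, -0.01378353]), 'grasp_force': 0.0, 'grip_width': 0.9979446032007709}
```

View pics/scene0.png

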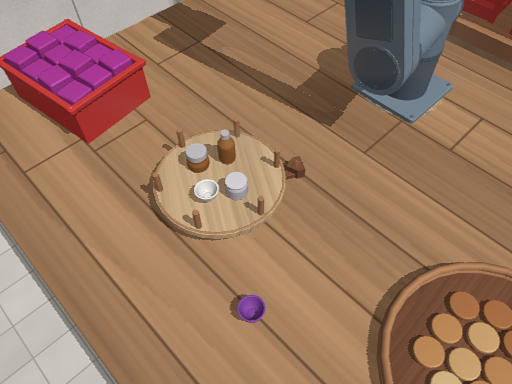

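View pics/top0.png

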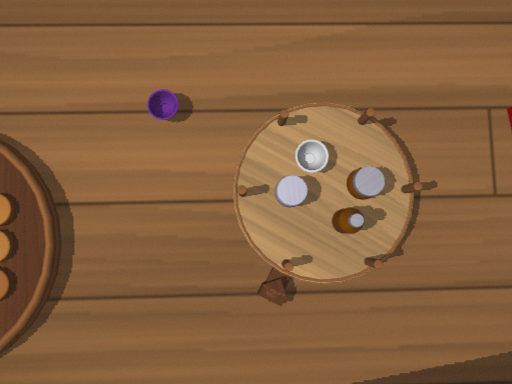

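Top view candidates: amber containers at (350,221), which is slim with a small cap, and at (366,182), which is squat with a wide lid. The slim tall one fits the bottle. The purple cup at (163,105) is a distractor. The pointer is at (277,287). I'll enlarge to confirm and measure.

```bash
cat > h.py <<'E'
import numpy as np, cv2
from scipy.spatial.transform import Rotation as R
from scipy.optimize import least_squares
from rig import arm
def ray(cam,uv):
    m=arm.camera_model(cam); d=np.linalg.inv(m["mtx"])@np.c_[np.atleast_2d(uv),np.ones(len(np.atleast_2d(uv)))].T
    return m["xyz"],(R.from_euler("xyz",m["attitude"],degrees=True).as_matrix()@d).T
def onz(cam,uv,z):
    c,d=ray(cam,uv); return (c+d*((z-c[2])/d[:,2:]))[:,:2]
def circ(p,r=None):
    f=lambda q:np.hypot(*(p-q[:2]).T)-(q[2] if r is None else r)
    s=least_squares(f,[*p.mean(0),.13]); return s.x,s.fun
E
python3 - <<'E'
from h import *
im=cv2.imread("pics/top0.png")
cv2.imwrite("pics/crop0.png",cv2.resize(im[90:310,225:435],None,fx=2.7,fy=2.7,interpolation=cv2.INTER_CUBIC))
P=onz("top",[(283,119),(366,115),(417,186),(378,263),(288,265),(242,190)],.101)
x,f=circ(P); print("posts",P.round(3),x.round(4),f.round(4))
c=x[:2]; print("ang",np.degrees(np.arctan2(*(P-c).T[::-1])).round(1))
b=onz("top",[(357,220)],.134)-c; p=onz("top",[(277,271)],.030)-c; e=onz("top",[(277,287)],.030)-c
for v in(b,p,e): print(v.round(3),np.hypot(*v[0]).round(4),np.degrees(np.arctan2(v[0,1],v[0,0])).round(1))
hsv=cv2.cvtColor(im,cv2.COLOR_BGR2HSV); print([hsv[r,c_] for c_,r in((357,220),(345,222),(277,287),(290,240),(283,119),(470,240))])
E
```

```text
posts [[ 0.705 -0.019]
 [ 0.709 -0.147]
 [ 0.598 -0.22 ]
 [ 0.484 -0.155]
 [ 0.484 -0.02 ]
 [ 0.597  0.046]] [ 0.5944 -0.0873  0.1308] [-0.001  -0.0015  0.0023 -0.0009 -0.0015  0.0025]
ang [  31.9  -27.5  -88.5 -148.6  148.7   89. ]
[[-0.047 -0.03 ]] 0.0554 -147.2
[[-0.126  0.079]] 0.1488 148.1
[[-0.152  0.079]] 0.1716 152.5
[array([128,  17, 175], dtype=uint8), array([ 15, 225, 119], dtype=uint8), array([ 11, 152,  92], dtype=uint8), array([ 16, 120, 180], dtype=uint8), array([ 13, 149,  77], dtype=uint8), array([ 15, 140, 140], dtype=uint8)]
```

View pics/crop0.png

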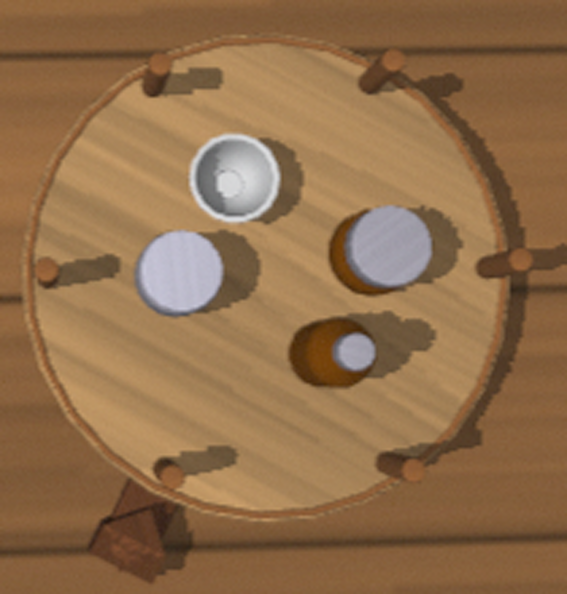

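The crop confirms the slim bottle: small cap at (356.5,220), body at (347,221). The squat jar is at (367,182) with its wide lid, the tin at (291,191) and the bowl at (312,156). Pointer corners at the far edge are about (257.6,293) and (281.3,305.5). I'll refine the axis and angles from the post tops read in the crop and check them against the scene view.

```bash
python3 - <<'E'
from h import *
o=np.array([225,90])
pt=lambda *a:o+np.array(a)/2.7
P=onz("top",pt((159,62),(393,62),(520,260),(413,468),(172,472),(46,270)),.101)
x,f=circ(P); c=x[:2]; print("centre",x.round(4),f.round(4)); ang=lambda v:np.degrees(np.arctan2(v[:,1],v[:,0])).round(1)
print("post ang",ang(P-c))
# disc rim outline at z=.046 from the pale mask
b=onz("top",pt((355,351)),.134)-c; print("bottle",np.hypot(*b.T).round(4),ang(b))
F=onz("top",pt((88,547),(152,582)),[.03]) ; m=F.mean(0)-c
e=F[1]-F[0]; print("far edge len",np.hypot(*e),"mid r",np.hypot(*m),"ang",ang(m[None]),"normal",np.degrees(np.arctan2(e[0],-e[1])).round(1), np.degrees(np.arctan2(-e[0],e[1])).round(1))
# scene: project expected points for check
m_=arm.camera_model("scene"); Rm=R.from_euler("xyz",m_["attitude"],degrees=True).as_matrix()
def pr(X): q=m_["mtx"]@(Rm.T@(np.array(X)-m_["xyz"])); return (q[:2]/q[2]).round(1)
print("scene cap",pr([*(b[0]+c),.134]),"ctr",pr([*c,.046]),"ptr end",pr([*(m+c),.03]),[pr([*p,.101]) for p in P])
sc=cv2.imread("pics/scene0.png"); cv2.imwrite("pics/crop1.png",cv2.resize(sc[110:245,140:320],None,fx=4,fy=4,interpolation=cv2.INTER_CUBIC))
E
```

```text
centre [ 0.5984 -0.0876  0.1331] [ 0.0007 -0.0012  0.0006  0.0004 -0.0009  0.0004]
post ang [  30.2  -30.4  -90.4 -149.8  149.9   90.7]
bottle [0.0583] [-150.2]
far edge len 0.044097087868327764 mid r 0.19817597575626952 ang [152.2] normal -29.7 150.3
scene cap [225.5 131. ] ctr [220.  176.2] ptr end [302.2 161.4] [array([196. , 210.7]), array([156.5, 172.3]), array([180. , 128.4]), array([236.4, 118.2]), array([277. , 149.2]), array([261.7, 196.3])]
```

View pics/crop1.png

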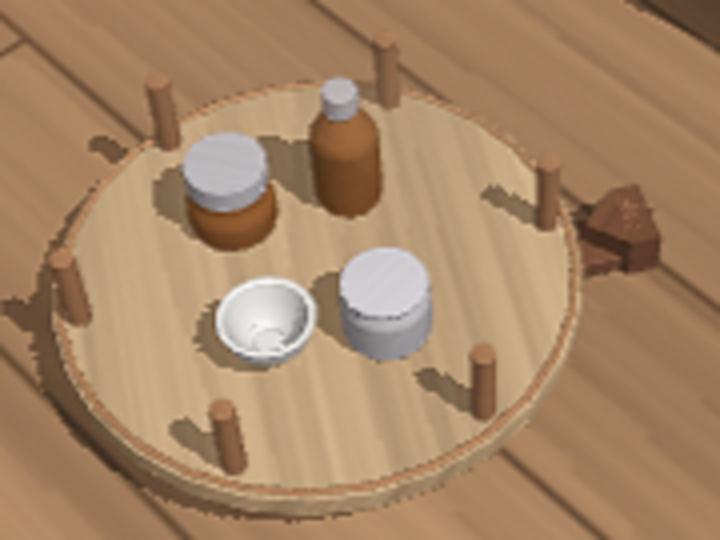

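Both views agree: axis ≈ (0.598,−0.0875), bottle at −150° on r = 58 mm, pointer at ≈152°. So the disc turns about 58° clockwise, with shut fingers pushing the post at −150° from behind. Moving over now.

Call:
{"api": "carry_out", "payload": {
  "series": [
    {"jaw": 1,"x": 0.0417,"y": -0.0191},
    {"jaw": 1,"x": 0.0417,"y": -0.0191},
    {"jaw": 1,"x": 0.0417,"y": -0.0191},
    {"jaw": 1,"x": 0.0417,"y": -0.0191},
    {"jaw": 1,"x": 0.0417,"y": -0.0191},
    {"jaw": 1,"x": 0.0417,"y": -0.0191},
    {"jaw": 1,"x": 0.0417,"y": -0.0191},
    {"jaw": 1,"x": 0.0417,"y": -0.0191},
    {"jaw": 1,"x": 0.0417,"y": -0.0191},
    {"jaw": 1,"x": 0.0417,"y": -0.0191}
  ],
  "grip_force": 20
}}

```text
validation failed for argument at $.se...
```

Call:
{"api": "carry_out", "payload": {
  "series": [
    {"jaw": 1,"wz": -0.142},
    {"jaw": 1,"wz": -0.142},
    {"jaw": 1,"wz": -0.142},
    {"jaw": 1,"wz": -0.142},
    {"jaw": 1,"wz": -0.142},
    {"jaw": 1,"wz": -0.142},
    {"jaw": 1,"wz": -0.142},
    {"jaw": 1,"wz": -0.142},
    {"jaw": 1,"wz": -0.142},
    {"jaw": 1,"wz": -0.142}
  ]
}}

```text
validation failed for argument at $.se...
```

Call:
{"api": "carry_out", "payload": {
  "series": [
    {"jaw": 1,"wz": -0.142},
    {"jaw": 1,"wz": -0.142},
    {"jaw": 1,"wz": -0.142},
    {"jaw": 1,"wz": -0.142},
    {"jaw": 1,"wz": -0.142},
    {"jaw": 1},
    {"jaw": 1},
    {"jaw": 1},
    {"jaw": 1},
    {"jaw": 1}
  ]
}}

```text
validation failed for argument at $.se...
```

The rows probably need every key. I'll retry one call with full rows.

Call:
{"api": "carry_out", "payload": {
  "series": [
    {"jaw": 1,"x": 0.0417,"y": -0.0191,"z": 0,"wx": 0,"wy": 0,"wz": 0},
    {"jaw": 1,"x": 0.0417,"y": -0.0191,"z": 0,"wx": 0,"wy": 0,"wz": 0},
    {"jaw": 1,"x": 0.0417,"y": -0.0191,"z": 0,"wx": 0,"wy": 0,"wz": 0},
    {"jaw": 1,"x": 0.0417,"y": -0.0191,"z": 0,"wx": 0,"wy": 0,"wz": 0},
    {"jaw": 1,"x": 0.0417,"y": -0.0191,"z": 0,"wx": 0,"wy": 0,"wz": 0},
    {"jaw": 1,"x": 0.0417,"y": -0.0191,"z": 0,"wx": 0,"wy": 0,"wz": 0},
    {"jaw": 1,"x": 0.0417,"y": -0.0191,"z": 0,"wx": 0,"wy": 0,"wz": 0},
    {"jaw": 1,"x": 0.0417,"y": -0.0191,"z": 0,"wx": 0,"wy": 0,"wz": 0},
    {"jaw": 1,"x": 0.0417,"y": -0.0191,"z": 0,"wx": 0,"wy": 0,"wz": 0},
    {"jaw": 1,"x": 0.0417,"y": -0.0191,"z": 0,"wx": 0,"wy": 0,"wz": 0}
  ],
  "grip_force": 20
}}

```text
t: 1.1
tcp_pos: [0.5149, -0.1947, 0.231]
tool_rot: [-180.0, 0.0, 19.8]
force: [-0.0, -0.6, -0.2]
grip_width: -0.0
grasp_force: 0.0
```

Call:
{"api": "carry_out", "payload": {
  "series": [
    {"jaw": 1,"x": 0,"y": 0,"z": 0,"wx": 0,"wy": 0,"wz": -0.142},
    {"jaw": 1,"x": 0,"y": 0,"z": 0,"wx": 0,"wy": 0,"wz": -0.142},
    {"jaw": 1,"x": 0,"y": 0,"z": 0,"wx": 0,"wy": 0,"wz": -0.142},
    {"jaw": 1,"x": 0,"y": 0,"z": 0,"wx": 0,"wy": 0,"wz": -0.142},
    {"jaw": 1,"x": 0,"y": 0,"z": 0,"wx": 0,"wy": 0,"wz": -0.142},
    {"jaw": 1,"x": 0,"y": 0,"z": 0,"wx": 0,"wy": 0,"wz": -0.142},
    {"jaw": 1,"x": 0,"y": 0,"z": 0,"wx": 0,"wy": 0,"wz": -0.142},
    {"jaw": 1,"x": 0,"y": 0,"z": 0,"wx": 0,"wy": 0,"wz": -0.142},
    {"jaw": 1,"x": 0,"y": 0,"z": 0,"wx": 0,"wy": 0,"wz": -0.142},
    {"jaw": 1,"x": 0,"y": 0,"z": 0,"wx": 0,"wy": 0,"wz": -0.142}
  ]
}}

```text
t: 2.1
tcp_pos: [0.5137, -0.1962, 0.2308]
tool_rot: [-180.0, -0.0, 101.5]
force: [-0.7, 1.0, 0.9]
grip_width: 0.001
grasp_force: 0.0
```

Call:
{"api": "carry_out", "payload": {
  "series": [
    {"jaw": 1,"x": 0,"y": 0,"z": 0,"wx": 0,"wy": 0,"wz": -0.142},
    {"jaw": 1,"x": 0,"y": 0,"z": 0,"wx": 0,"wy": 0,"wz": -0.142},
    {"jaw": 1,"x": 0,"y": 0,"z": 0,"wx": 0,"wy": 0,"wz": -0.142},
    {"jaw": 1,"x": 0,"y": 0,"z": 0,"wx": 0,"wy": 0,"wz": -0.142},
    {"jaw": 1,"x": 0,"y": 0,"z": 0,"wx": 0,"wy": 0,"wz": -0.142},
    {"jaw": 1,"x": 0,"y": 0,"z": 0.02,"wx": 0,"wy": 0,"wz": 0},
    {"jaw": 1,"x": 0,"y": 0,"z": 0.02,"wx": 0,"wy": 0,"wz": 0},
    {"jaw": 1,"x": 0,"y": 0,"z": 0.02,"wx": 0,"wy": 0,"wz": 0},
    {"jaw": 1,"x": 0,"y": 0,"z": 0,"wx": 0,"wy": 0,"wz": 0},
    {"jaw": 1,"x": 0,"y": 0,"z": 0,"wx": 0,"wy": 0,"wz": 0}
  ]
}}

```text
t: 3.1
tcp_pos: [0.5138, -0.1963, 0.1712]
tool_rot: [-180.0, -0.1, 141.9]
force: [-0.4, -0.4, -0.7]
grip_width: -0.001
grasp_force: 0.0
```

```bash
python3 - <<'E'
from h import *
im=arm.snapshot("top"); cv2.imwrite("pics/top1.png",im[:,:,::-1]); print({k:np.round(v,3) for k,v in arm.observe().items()})
E
```

```text
{'t': np.float64(3.15), 'joints': array([-3.2527e+01,  1.7544e+01,  9.2886e+01,  2.0000e-03,  6.9534e+01,
       -8.4381e+01]), 'qvel': array([-0.015, -0.621, -0.765,  0.065, -0.139,  0.   ]), 'joint_efforts': array([-0.0000e+00, -4.4677e+01, -2.6579e+01, -1.0000e-03,  4.1000e-02,
       -0.0000e+00]), 'tcp_pos': array([ 0.514, -0.197,  0.172]), 'tool_rot': array([1.79995e+02, 3.50000e-02, 1.41854e+02]), 'force': array([-0.314,  0.69 ,  0.666]), 'ft_torque': array([-0.021,  0.007, -0.017]), 'grasp_force': np.float64(0.0), 'grip_width': np.float64(0.001)}
```

View pics/top1.png

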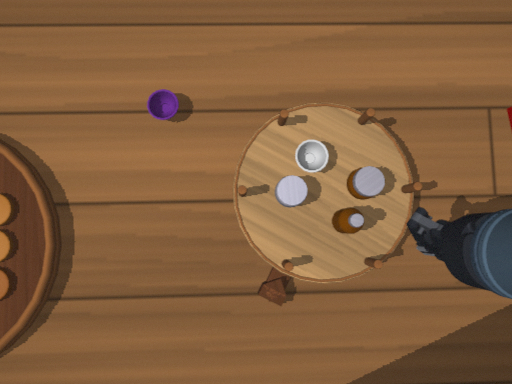

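The picture shows the shut fingertips (≈(418,222), shifted outward by perspective) between the posts at (417,186) and (378,263), with the scene unchanged. I'll lower to 71 mm.

Call:
{"api": "carry_out", "payload": {
  "series": [
    {"jaw": 1,"x": 0,"y": 0,"z": 0.015,"wx": 0,"wy": 0,"wz": 0},
    {"jaw": 1,"x": 0,"y": 0,"z": 0.015,"wx": 0,"wy": 0,"wz": 0},
    {"jaw": 1,"x": 0,"y": 0,"z": 0.015,"wx": 0,"wy": 0,"wz": 0},
    {"jaw": 1,"x": 0,"y": 0,"z": 0.015,"wx": 0,"wy": 0,"wz": 0},
    {"jaw": 1,"x": 0,"y": 0,"z": 0.015,"wx": 0,"wy": 0,"wz": 0},
    {"jaw": 1,"x": 0,"y": 0,"z": 0.015,"wx": 0,"wy": 0,"wz": 0},
    {"jaw": 1,"x": 0,"y": 0,"z": 0.01,"wx": 0,"wy": 0,"wz": 0},
    {"jaw": 1,"x": 0,"y": 0,"z": 0,"wx": 0,"wy": 0,"wz": 0},
    {"jaw": 1,"x": 0,"y": 0,"z": 0,"wx": 0,"wy": 0,"wz": 0},
    {"jaw": 1,"x": 0,"y": 0,"z": 0,"wx": 0,"wy": 0,"wz": 0}
  ]
}}

```text
t: 4.15
tcp_pos: [0.5148, -0.1969, 0.0724]
tool_rot: [180.0, 0.1, 141.9]
force: [-0.2, 0.6, -0.1]
grip_width: -0.001
grasp_force: 0.0
```

Call:
{"api": "carry_out", "payload": {
  "series": [
    {"jaw": 1,"x": 0.003,"y": 0.0002,"z": 0,"wx": 0,"wy": 0,"wz": 0.022},
    {"jaw": 1,"x": 0.003,"y": 0.0002,"z": 0,"wx": 0,"wy": 0,"wz": 0.022},
    {"jaw": 1,"x": 0.003,"y": 0.0002,"z": 0,"wx": 0,"wy": 0,"wz": 0.022},
    {"jaw": 1,"x": 0.003,"y": 0.0002,"z": 0,"wx": 0,"wy": 0,"wz": 0.022},
    {"jaw": 1,"x": 0.003,"y": 0.0002,"z": 0,"wx": 0,"wy": 0,"wz": 0.022},
    {"jaw": 1,"x": 0.003,"y": 0.0002,"z": 0,"wx": 0,"wy": 0,"wz": 0.022},
    {"jaw": 1,"x": 0.003,"y": 0.0002,"z": 0,"wx": 0,"wy": 0,"wz": 0.022},
    {"jaw": 1,"x": 0.003,"y": 0.0002,"z": 0,"wx": 0,"wy": 0,"wz": 0.022},
    {"jaw": 1,"x": 0.003,"y": 0.0002,"z": 0,"wx": 0,"wy": 0,"wz": 0.022},
    {"jaw": 1,"x": 0.003,"y": 0.0002,"z": 0,"wx": 0,"wy": 0,"wz": 0.022}
  ]
}}

```text
t: 5.15
tcp_pos: [0.4936, -0.174, 0.0713]
tool_rot: [-180.0, -0.0, 129.1]
force: [-0.1, 0.6, 0.1]
grip_width: 0.007
grasp_force: 0.0
```

Call:
{"api": "carry_out", "payload": {
  "series": [
    {"jaw": 1,"x": 0.002,"y": 0,"z": 0,"wx": 0,"wy": 0,"wz": 0.015},
    {"jaw": 1,"x": 0.002,"y": 0,"z": 0,"wx": 0,"wy": 0,"wz": 0.015},
    {"jaw": 1,"x": 0.002,"y": 0,"z": 0,"wx": 0,"wy": 0,"wz": 0.015},
    {"jaw": 1,"x": 0.002,"y": 0,"z": 0,"wx": 0,"wy": 0,"wz": 0.015},
    {"jaw": 1,"x": 0.002,"y": 0,"z": 0,"wx": 0,"wy": 0,"wz": 0.015},
    {"jaw": 1,"x": 0.002,"y": 0,"z": 0,"wx": 0,"wy": 0,"wz": 0.015},
    {"jaw": 1,"x": 0.002,"y": 0,"z": 0,"wx": 0,"wy": 0,"wz": 0.015},
    {"jaw": 1,"x": 0.002,"y": 0,"z": 0,"wx": 0,"wy": 0,"wz": 0.015},
    {"jaw": 1,"x": 0.002,"y": 0,"z": 0,"wx": 0,"wy": 0,"wz": 0.015},
    {"jaw": 1,"x": 0.002,"y": 0,"z": 0,"wx": 0,"wy": 0,"wz": 0.015}
  ]
}}

```text
t: 6.15
tcp_pos: [0.4823, -0.1578, 0.0713]
tool_rot: [180.0, 0.0, 120.6]
force: [0.3, 0.0, -0.6]
grip_width: 0.006
grasp_force: 0.5
```

```bash
cat >> h.py <<'E'
C=np.array([.5984,-.0875])
def tool():
    s=arm.observe(); v=s["tcp_pos"][:2]-C
    print("t",round(s["t"],2),"r",np.hypot(*v).round(4),"ang",np.degrees(np.arctan2(v[1],v[0])).round(2),"z",s["tcp_pos"][2].round(3),"yaw",s["tool_rot"][2].round(1),"F",s["force"].round(1))
E
python3 -c "
from h import *
tool(); im=arm.snapshot('top'); cv2.imwrite('pics/top2.png',cv2.resize(im[90:310,225:435,::-1],None,fx=2.7,fy=2.7,interpolation=cv2.INTER_CUBIC))"
```

```text
t 6.15 r 0.1358 ang -148.82 z 0.071 yaw 120.6 F [ 0.3  0.  -0.6]
```

View pics/top2.png

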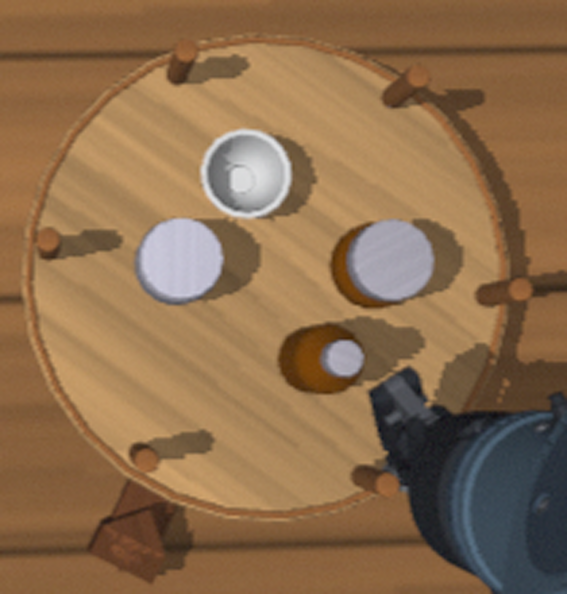

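The disc has turned about 7° with the post (386,484 in the crop) and everything still stands. The fingers look near the bottle cap, so I'll check the projection.

```bash
python3 - <<'E'
from h import *
m=arm.camera_model("top"); Rm=R.from_euler("xyz",m["attitude"],degrees=True).as_matrix()
def pr(X): q=m["mtx"]@(Rm.T@(np.array(X)-m["xyz"])); return ((q[:2]/q[2]-[225,90])*2.7).round(0)
s=arm.observe(); T=s["tcp_pos"]; A=R.from_euler("xyz",s["tool_rot"],degrees=True).as_matrix()
for n,v in dict(tip=(0,0,0),tip_in=(0,.0145,0),tip_in_f=(.011,.0145,0),body_in=(0,.042,-.073),body_in_b=(-.038,.042,-.073),body_in_f=(.038,.042,-.073)).items(): print(n,pr(T+A@v))
b=onz("top",np.array([[343,357]])/2.7+[225,90],.134)-C
p=onz("top",np.array([[386,484],[145,457],[520,290],[49,243],[184,54],[413,78]])/2.7+[225,90],.101)-C
f=lambda v:(np.hypot(*v.T).round(4),np.degrees(np.arctan2(v[:,1],v[:,0])).round(1)); print(f(b),f(p))
E
```

```text
tip [401. 465.]
tip_in [388. 444.]
tip_in_f [372. 454.]
body_in [400. 407.]
body_in_b [461. 369.]
body_in_f [339. 447.]
(array([0.0581]), array([-157.2])) (array([0.1342, 0.1332, 0.134 , 0.1322, 0.1312, 0.1302]), array([-157.2,  142.6,  -97.7,   84.2,   23.8,  -36.7]))
```

Clearance to the cap is about 15 mm. I'll ease out a few millimetres and carry on: 50° remain.

Call:
{"api": "carry_out", "payload": {
  "series": [
    {"jaw": 1,"x": 0.002,"y": -0.0004,"z": 0,"wx": 0,"wy": 0,"wz": 0.0147},
    {"jaw": 1,"x": 0.003,"y": -0.0004,"z": 0,"wx": 0,"wy": 0,"wz": 0.0217},
    {"jaw": 1,"x": 0.003,"y": -0.0004,"z": 0,"wx": 0,"wy": 0,"wz": 0.0217},
    {"jaw": 1,"x": 0.003,"y": -0.0004,"z": 0,"wx": 0,"wy": 0,"wz": 0.0217},
    {"jaw": 1,"x": 0.003,"y": -0.0004,"z": 0,"wx": 0,"wy": 0,"wz": 0.0217},
    {"jaw": 1,"x": 0.003,"y": -0.0004,"z": 0,"wx": 0,"wy": 0,"wz": 0.0217},
    {"jaw": 1,"x": 0.003,"y": -0.0004,"z": 0,"wx": 0,"wy": 0,"wz": 0.0217},
    {"jaw": 1,"x": 0.003,"y": -0.0004,"z": 0,"wx": 0,"wy": 0,"wz": 0.0217},
    {"jaw": 1,"x": 0.003,"y": -0.0004,"z": 0,"wx": 0,"wy": 0,"wz": 0.0217},
    {"jaw": 1,"x": 0.003,"y": -0.0004,"z": 0,"wx": 0,"wy": 0,"wz": 0.0217}
  ]
}}

```text
t: 7.2
tcp_pos: [0.4661, -0.1332, 0.0713]
tool_rot: [-180.0, -0.0, 108.5]
force: [0.9, -1.8, -0.4]
grip_width: -0.0
grasp_force: 0.5
```

```bash
python3 -c "
from h import *
tool()"
```

```text
t 7.2 r 0.14 ang -160.93 z 0.071 yaw 108.5 F [ 0.9 -1.8 -0.4]
```

Call:
{"api": "carry_out", "payload": {
  "series": [
    {"jaw": 1,"x": 0.003,"y": 0,"z": 0,"wx": 0,"wy": 0,"wz": 0.0213},
    {"jaw": 1,"x": 0.003,"y": 0,"z": 0,"wx": 0,"wy": 0,"wz": 0.0213},
    {"jaw": 1,"x": 0.003,"y": 0,"z": 0,"wx": 0,"wy": 0,"wz": 0.0213},
    {"jaw": 1,"x": 0.003,"y": 0,"z": 0,"wx": 0,"wy": 0,"wz": 0.0213},
    {"jaw": 1,"x": 0.003,"y": 0,"z": 0,"wx": 0,"wy": 0,"wz": 0.0213},
    {"jaw": 1,"x": 0.003,"y": 0,"z": 0,"wx": 0,"wy": 0,"wz": 0.0213},
    {"jaw": 1,"x": 0.003,"y": 0,"z": 0,"wx": 0,"wy": 0,"wz": 0.0213},
    {"jaw": 1,"x": 0.003,"y": 0,"z": 0,"wx": 0,"wy": 0,"wz": 0.0213},
    {"jaw": 1,"x": 0.003,"y": 0,"z": 0,"wx": 0,"wy": 0,"wz": 0.0213},
    {"jaw": 1,"x": 0.003,"y": 0,"z": 0,"wx": 0,"wy": 0,"wz": 0.0213}
  ]
}}

```text
t: 8.2
tcp_pos: [0.4594, -0.1041, 0.0713]
tool_rot: [-180.0, 0.0, 96.3]
force: [0.7, -1.5, -0.4]
grip_width: -0.002
grasp_force: 0.5
```

Call:
{"api": "carry_out", "payload": {
  "series": [
    {"jaw": 1,"x": 0.003,"y": 0,"z": 0,"wx": 0,"wy": 0,"wz": 0.0213},
    {"jaw": 1,"x": 0.003,"y": 0,"z": 0,"wx": 0,"wy": 0,"wz": 0.0213},
    {"jaw": 1,"x": 0.003,"y": 0,"z": 0,"wx": 0,"wy": 0,"wz": 0.0213},
    {"jaw": 1,"x": 0.003,"y": 0,"z": 0,"wx": 0,"wy": 0,"wz": 0.0213},
    {"jaw": 1,"x": 0.003,"y": 0,"z": 0,"wx": 0,"wy": 0,"wz": 0.0213},
    {"jaw": 1,"x": 0.003,"y": 0,"z": 0,"wx": 0,"wy": 0,"wz": 0.0213},
    {"jaw": 1,"x": 0.003,"y": 0,"z": 0,"wx": 0,"wy": 0,"wz": 0.0213},
    {"jaw": 1,"x": 0.003,"y": 0,"z": 0,"wx": 0,"wy": 0,"wz": 0.0213},
    {"jaw": 1,"x": 0.002,"y": 0,"z": 0,"wx": 0,"wy": 0,"wz": 0.0142},
    {"jaw": 1,"x": 0.001,"y": 0,"z": 0,"wx": 0,"wy": 0,"wz": 0.0071}
  ]
}}

```text
t: 9.2
tcp_pos: [0.4587, -0.0771, 0.0713]
tool_rot: [-180.0, -0.0, 85.4]
force: [-1.1, -1.5, -0.1]
grip_width: 0.001
grasp_force: 0.4
```

```bash
python3 -c "
from h import *
tool(); im=arm.snapshot('top'); cv2.imwrite('pics/top3.png',cv2.resize(im[90:310,225:435,::-1],None,fx=2.7,fy=2.7,interpolation=cv2.INTER_CUBIC))"
```

```text
t 9.2 r 0.1401 ang 175.74 z 0.071 yaw 85.4 F [-1.1 -1.5 -0.1]
```

View pics/top3.png

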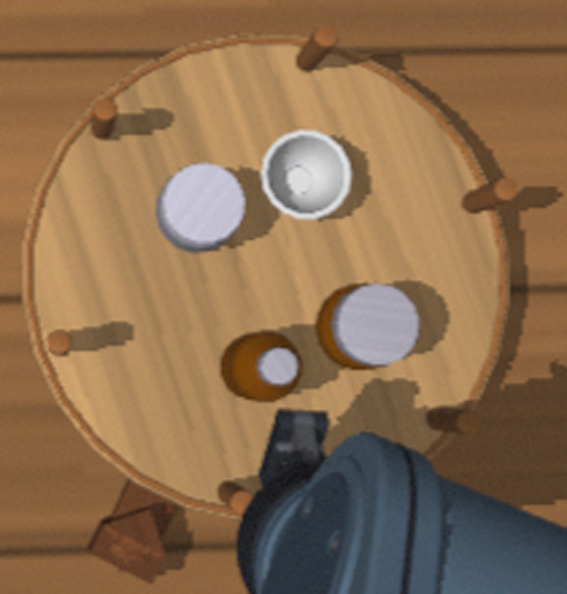

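```bash
python3 - <<'E'
from h import *
b=onz("top",np.array([[279,366]])/2.7+[225,90],.134)-C
p=onz("top",np.array([[59,342],[105,106],[322,40],[505,189],[460,420]])/2.7+[225,90],.101)-C
f=lambda v:(np.hypot(*v.T).round(4),np.degrees(np.arctan2(v[:,1],v[:,0])).round(1)); print(f(b),f(p))
E
```

```text
(array([0.0587]), array([168.6])) (array([0.1337, 0.1339, 0.13  , 0.1334, 0.1306]), array([ 108.2,   47.4,  -11.7,  -72.8, -133.4]))
```

Call:
{"api": "carry_out", "payload": {
  "series": [
    {"jaw": 1,"x": 0.002,"y": 0,"z": 0,"wx": 0,"wy": 0,"wz": 0.0142},
    {"jaw": 1,"x": 0.004,"y": 0,"z": 0,"wx": 0,"wy": 0,"wz": 0.0285},
    {"jaw": 1,"x": 0.004,"y": 0,"z": 0,"wx": 0,"wy": 0,"wz": 0.0285},
    {"jaw": 1,"x": 0.004,"y": 0,"z": 0,"wx": 0,"wy": 0,"wz": 0.0285},
    {"jaw": 1,"x": 0.004,"y": 0,"z": 0,"wx": 0,"wy": 0,"wz": 0.0285},
    {"jaw": 1,"x": 0.004,"y": 0,"z": 0,"wx": 0,"wy": 0,"wz": 0.0285},
    {"jaw": 1,"x": 0.004,"y": 0,"z": 0,"wx": 0,"wy": 0,"wz": 0.0285},
    {"jaw": 1,"x": 0.003,"y": 0,"z": 0,"wx": 0,"wy": 0,"wz": 0.0213},
    {"jaw": 1,"x": 0.002,"y": 0,"z": 0,"wx": 0,"wy": 0,"wz": 0.0142},
    {"jaw": 1,"x": 0.001,"y": 0,"z": 0,"wx": 0,"wy": 0,"wz": 0.0071}
  ]
}}

```text
t: 10.25
tcp_pos: [0.4645, -0.0458, 0.0713]
tool_rot: [-180.0, 0.0, 72.4]
force: [-0.4, -1.1, -0.0]
grip_width: -0.001
grasp_force: 0.4
```

```bash
python3 -c "
from h import *
tool(); im=arm.snapshot('top'); cv2.imwrite('pics/top4.png',cv2.resize(im[90:310,225:435,::-1],None,fx=2.7,fy=2.7,interpolation=cv2.INTER_CUBIC))"
```

```text
t 10.25 r 0.1402 ang 162.71 z 0.071 yaw 72.4 F [-0.4 -1.1 -0. ]
```

View pics/top4.png

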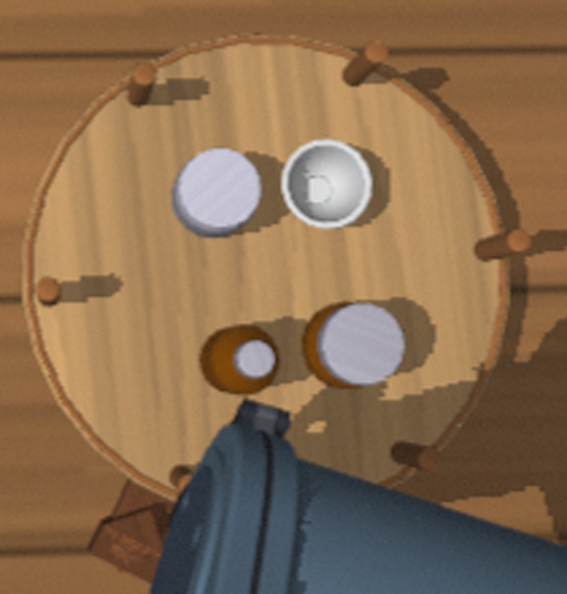

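```bash
python3 - <<'E'
from h import *
b=onz("top",np.array([[255.5,359]])/2.7+[225,90],.134)-C
p=onz("top",np.array([[48,291],[143,74],[376,53],[518,242]])/2.7+[225,90],.101)-C
f=lambda v:(np.hypot(*v.T).round(4),np.degrees(np.arctan2(v[:,1],v[:,0])).round(1)); print(f(b),f(p))
# pointer flank check from first image: fit far-edge & body mask
im=cv2.imread("pics/top0.png"); h=cv2.cvtColor(im,cv2.COLOR_BGR2HSV)
m=((h[:,:,2]<112)&(h[:,:,1]>130)).astype(np.uint8); m[:268]=0; m[308:]=0; m[:,:255]=0; m[:,300:]=0
n,l,s,c=cv2.connectedComponentsWithStats(m); i=1+s[1:,4].argmax(); print(s[i],c[i])
v=onz("top",c[i][None],.025)-C; print("ptr",f(v))
E
```

```text
(array([0.0587]), array([156.])) (array([0.1332, 0.133 , 0.1323, 0.1335]), array([ 95.8,  35.1, -25.6, -86. ]))
[255 268  45  38 834] [277.00839329 287.4352518 ]
ptr (array([0.1764]), array([153.3]))
```

The bottle cap at (255.5,359) in the crop is at ≈156°, so 4° is left.

Call:
{"api": "carry_out", "payload": {
  "series": [
    {"jaw": 1,"x": 0.001,"y": 0,"z": 0,"wx": 0,"wy": 0,"wz": 0.0071},
    {"jaw": 1,"x": 0.002,"y": 0,"z": 0,"wx": 0,"wy": 0,"wz": 0.0142},
    {"jaw": 1,"x": 0.002,"y": 0,"z": 0,"wx": 0,"wy": 0,"wz": 0.0142},
    {"jaw": 1,"x": 0.002,"y": 0,"z": 0,"wx": 0,"wy": 0,"wz": 0.0142},
    {"jaw": 1,"x": 0.0015,"y": 0,"z": 0,"wx": 0,"wy": 0,"wz": 0.0107},
    {"jaw": 1,"x": 0.001,"y": 0,"z": 0,"wx": 0,"wy": 0,"wz": 0.0071},
    {"jaw": 1,"x": 0,"y": 0,"z": 0,"wx": 0,"wy": 0,"wz": 0},
    {"jaw": 1,"x": 0,"y": 0,"z": 0,"wx": 0,"wy": 0,"wz": 0},
    {"jaw": 1,"x": -0.002,"y": 0,"z": 0,"wx": 0,"wy": 0,"wz": 0},
    {"jaw": 1,"x": -0.002,"y": 0,"z": 0,"wx": 0,"wy": 0,"wz": 0}
  ]
}}

```text
t: 11.3
tcp_pos: [0.4661, -0.0408, 0.0713]
tool_rot: [180.0, -0.0, 68.5]
force: [-1.4, -0.2, 0.2]
grip_width: 0.003
grasp_force: 0.0
```

Call:
{"api": "carry_out", "payload": {
  "series": [
    {"jaw": 1,"x": -0.003,"y": 0,"z": 0,"wx": 0,"wy": 0,"wz": 0},
    {"jaw": 1,"x": -0.004,"y": -0.001,"z": 0,"wx": 0,"wy": 0,"wz": 0},
    {"jaw": 1,"x": -0.004,"y": -0.002,"z": 0,"wx": 0,"wy": 0,"wz": 0},
    {"jaw": 1,"x": 0,"y": 0,"z": -0.01,"wx": 0,"wy": 0,"wz": 0},
    {"jaw": 1,"x": 0,"y": 0,"z": -0.02,"wx": 0,"wy": 0,"wz": 0},
    {"jaw": 1,"x": 0,"y": 0,"z": -0.03,"wx": 0,"wy": 0,"wz": 0},
    {"jaw": 1,"x": 0,"y": 0,"z": -0.03,"wx": 0,"wy": 0,"wz": 0},
    {"jaw": 1,"x": 0,"y": 0,"z": -0.03,"wx": 0,"wy": 0,"wz": 0},
    {"jaw": 1,"x": 0,"y": 0,"z": 0,"wx": 0,"wy": 0,"wz": 0},
    {"jaw": 1,"x": 0,"y": 0,"z": 0,"wx": 0,"wy": 0,"wz": 0}
  ]
}}

```text
t: 12.3
tcp_pos: [0.4597, -0.0499, 0.1924]
tool_rot: [179.9, -0.0, 68.5]
force: [0.5, -0.6, -0.6]
grip_width: 0.003
grasp_force: 0.0
```

```bash
python3 -c "
from h import *
tool()"
```

```text
t 12.3 r 0.1437 ang 164.85 z 0.192 yaw 68.5 F [ 0.5 -0.6 -0.6]
```

Now swing the hand well clear and look.

Call:
{"api": "carry_out", "payload": {
  "series": [
    {"jaw": 1,"x": -0.015,"y": 0,"z": -0.01,"wx": 0,"wy": 0,"wz": 0},
    {"jaw": 1,"x": -0.03,"y": 0,"z": -0.01,"wx": 0,"wy": 0,"wz": 0},
    {"jaw": 1,"x": -0.03,"y": 0,"z": -0.01,"wx": 0,"wy": 0,"wz": 0},
    {"jaw": 1,"x": -0.03,"y": 0,"z": 0,"wx": 0,"wy": 0,"wz": 0},
    {"jaw": 1,"x": -0.03,"y": 0,"z": 0,"wx": 0,"wy": 0,"wz": 0},
    {"jaw": 1,"x": -0.03,"y": 0,"z": 0,"wx": 0,"wy": 0,"wz": 0},
    {"jaw": 1,"x": -0.03,"y": 0,"z": 0,"wx": 0,"wy": 0,"wz": 0},
    {"jaw": 1,"x": -0.03,"y": 0,"z": 0,"wx": 0,"wy": 0,"wz": 0},
    {"jaw": 1,"x": -0.03,"y": 0,"z": 0,"wx": 0,"wy": 0,"wz": 0},
    {"jaw": 1,"x": -0.015,"y": 0,"z": 0,"wx": 0,"wy": 0,"wz": 0}
  ]
}}

```text
t: 13.3
tcp_pos: [0.3591, -0.3024, 0.2201]
tool_rot: [-179.9, -0.1, 68.4]
force: [-0.0, 0.3, -0.2]
grip_width: -0.003
grasp_force: 0.0
```

```bash
python3 -c "
from h import *
tool(); im=arm.snapshot('top'); cv2.imwrite('pics/top5.png',cv2.resize(im[90:310,225:435,::-1],None,fx=2.7,fy=2.7,interpolation=cv2.INTER_CUBIC))"
```

```text
t 13.3 r 0.3216 ang -138.07 z 0.22 yaw 68.4 F [-0.   0.3 -0.2]
```

View pics/top5.png

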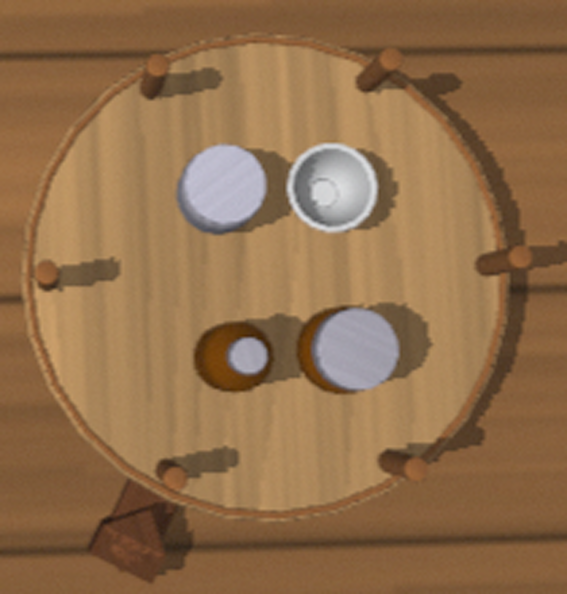

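```bash
python3 - <<'E'
from h import *
o=np.array([225,90]); W=lambda a,z:onz("top",np.array(a)/2.7+o,z)
P=W([(155,66),(390,60),(520,258),(415,468),(173,475),(46,272)],.101)
x,f=circ(P); c=x[:2]; print(x.round(4),f.round(4))
ang=lambda v:np.degrees(np.arctan2(v[:,1],v[:,0])).round(1)
im=cv2.imread("pics/top5.png"); h=cv2.cvtColor(im,cv2.COLOR_BGR2HSV)
m=((h[:,:,1]<60)&(h[:,:,2]>120)).astype(np.uint8); n,l,s,ce=cv2.connectedComponentsWithStats(m)
cap=[q for q,t in zip(ce,s) if np.hypot(*(q-[248,355]))<15 and t[4]>300]; print(cap)
# disc outline at z=.046: rim points picked in the crop
D=W([(24,290),(268,35),(268,519),(503,285),(100,105),(430,460)],.046); y,g=circ(D); print("disc",y.round(4),g.round(4))
for cc in(c,y[:2]):
  b=W(cap,.134)-cc; print(np.hypot(*b.T),"bottle",ang(b),"posts",ang(P-cc),"ptr far mid",ang(W([(120,564.5)],.03)-cc))
E
```

```text
[ 0.5977 -0.0876  0.1333] [ 0.0003 -0.0006  0.0004  0.0002 -0.0005  0.0003]
[array([247.79400749, 355.57022472])]
disc [ 0.5966 -0.0877  0.147 ] [ 0.0006  0.0019 -0.0004 -0.0016 -0.0019  0.0014]
[0.05829389] bottle [151.2] posts [  31.5  -29.3  -89.7 -149.2  150.2   90.9] ptr far mid [152.1]
[0.0573093] bottle [150.6] posts [  31.2  -29.   -89.2 -149.   149.9   90.4] ptr far mid [151.9]
```

All six posts fit. The bottle is at ≈151° and the pointer at ≈152°, with all containers standing. I'll use the last picture for an independent cross-check from the scene camera.

```bash
python3 -c "
from h import *
im=arm.snapshot('scene'); cv2.imwrite('pics/scene5.png',cv2.resize(im[110:245,140:320,::-1],None,fx=4.4,fy=4.4,interpolation=cv2.INTER_CUBIC))"
```

```text
(no output)
```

View pics/scene5.png

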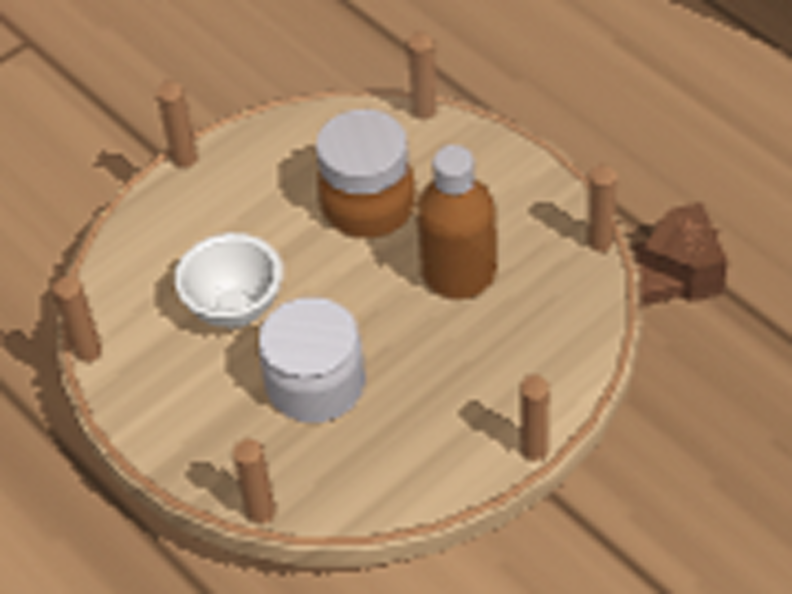

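All four containers stand. Cap top is at (454,156), the pointer's apex at (645,243), and its far corners at (697,206) and (725,264).

```bash
python3 - <<'E'
from h import *
o=np.array([140,110]); W=lambda a,z:onz("scene",np.array(a)/4.4+o,z)
P=W([(422,41),(603,173),(536,383),(249,447),(69,286),(172,90)],.101); x,f=circ(P); c=x[:2]; print(x.round(4),f.round(4))
ang=lambda v:(np.hypot(*v.T).round(4),np.degrees(np.arctan2(v[:,1],v[:,0])).round(1))
print("posts",ang(P-c)[1],"bottle",ang(W([(454,156)],.134)-c),"far corners",ang(W([(697,206),(725,264)],.03)-c),"mid",ang(W([(711,235)],.03)-c),"apex",ang(W([(645,243)],.03)-c))
E
```

```text
[ 0.6008 -0.0853  0.1328] [ 0.      0.0003 -0.     -0.0005  0.0008 -0.0005]
posts [-149.4  151.    91.3   30.7  -28.8  -89. ] bottle (array([0.0581]), array([152.8])) far corners (array([0.1964, 0.1976]), array([157.8, 145.5])) mid (array([0.1959]), array([151.5])) apex (array([0.1603]), array([153.1]))
```

The scene view gives bottle 152.8° and pointer 151.5–153°, so they are aligned within about 1°. The hand is clear and nothing is moving. Handing in.

```bash
python3 -c "
from rig import arm
print(arm.finish_job())"
```

```text
the job is handed in; nothing more can be done
None
```

I turned the carousel about 60° by pushing one post; the bottle now stands within about 1° of the pointer in both camera views, all containers are upright, the hand is clear, and the job was handed in at about 13 s.

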